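# Bring the bench magnifier over the movement

## Task

Get the bench ready for inspecting the watch movement that is clamped in the small steel holder: unfold the jointed magnifier from where it is parked, thread it between the things standing about, and leave its lens centred over the movement, so that seen from straight above the whole brass movement lies within the glass, and tilt the lens level. Handle the magnifier by its arms, knobs and frame and keep off the glass, and do not shift or knock the movement or anything else on the bench.

Things in the scene. Friction and masses are not known exactly. Their poses are not given: they have to be found in the camera images.
- magnifier: bench magnifier, fixed to the bench: round grey base (diameter 110, 20 high) and steel column (diameter 22, collar 34), whose axis is the upright axis of joint mag_arm1. Origin: on the bench, on that axis. Its -x axis is where the lower arm points when mag_arm1 reads 0. Column and lower arm end 187 mm above the bench, but for the elbow knob
- mag_arm1 (a joint): angle of the lower arm about the column, rad, growing counter-clockwise from above, 0 along the magnifier's own -x axis; stops at -1.75 and 1.75. Lower arm: flat aluminium bar 22 wide, 190 mm from column axis to elbow axis, 171 to 185 mm high. Stiff friction joint (about 1.2 N m) that stays where it is left; 6 to 7 N on the elbow turns it
- mag_arm2 (a joint): unfolding of the upper arm about the upright elbow axis, rad: 0 folded back (a stop), growing clockwise from above; 2.7 straight on from the lower arm; stop at 5.4. Bar 22 wide, 194 to 206 mm high, 190 mm from elbow to lens centre, ending in a half-round yoke (10 mm bar, radius 53 about the lens). Friction 0.35 N m, stays: 2 N sideways at the lens turns it, not the stiffer lower arm
- mag_head (a joint): tilt of the lens ring in the yoke about the line through the two side knobs, rad: 0 is level, positive has the finger tab raised; stops at -0.9 and 1.1. Starts with the tab raised. Friction joint (about 0.12 N m), stays where it is left; about 2 N downward on the tab turns it. Nothing stops it at level
- elbow_knob (a point): centre of the top face (245 mm above the bench) of the black knob on the elbow axis: upright cylinder of diameter 32, from 212 to 245 mm high, rising clear above both arms; it is part of the lower arm, so pushing it sideways turns mag_arm1 alone
- pivot_left (a point): centre of the outer end face of the black side knob (lying cylinder, diameter 26, 12 long, axis 200 mm above the bench) on one end of the yoke, 68 mm from the lens centre square to the upper arm: the side reached by turning counter-clockwise (seen from above) about the elbow
- pivot_right (a point): the same on the other end of the yoke: the clockwise side. The two knobs belong to the upper arm and do not move when the lens tilts
- lens_centre (a point): centre of the lens, 200 mm above the bench at any tilt. White ring, outer diameter 92, inner 78, 14 thick; the glass, diameter 78 and 5 thick, sits in mid-thickness. z axis: normal of the glass, upright when level
- tab (a point): point on the top face of the white finger tab, 60 mm from the lens centre, on the side away from the elbow. The tab is 20 wide and 6 thick and reaches from the ring to 70 mm from the lens centre; its top face is 3 mm above the lens's mid-plane, so 203 mm above the bench when level (the ring's top edge stands 4 mm higher than the tab)
- mag_glass: the glass of the lens itself, which must not be touched; origin at its centre, z its normal
- movement: steel movement holder, 78 x 46 (plus a 12 mm screw head at one end) and 30 high, with a round brass watch movement of diameter 48 clamped on top, 38 mm high over all, about 0.4 kg, loose on the bench. Origin: centre of its underside, below the movement's centre
- movement_top (a point): centre of the movement's top face, 33 mm above the bench, straight above the holder's origin
- dome: bystander: glass dome over a small brass clock on a dark wooden foot: foot diameter 94, glass diameter 80, 228 high over all. Origin: centre of its underside, as for all bystanders unless said
- bottle: bystander: amber bottle with a narrow neck, diameter 68, 215 high
- brush_jar: bystander: open aluminium jar, diameter 76, 105 high, with four brushes standing in it within its outline, up to 232 high
- loupe: bystander: black eye loupe, diameter 36, 34 high
- tin: bystander: round aluminium parts tin, diameter 44, 19 high
- pliers: bystander: small pliers lying flat, about 130 long and 10 high; origin between the handles near their middle
- screwdriver: bystander: small screwdriver lying flat, 110 long
- parts_tray: bystander: grey divided tray, 90 x 72 x 16
Mind the look-alikes: they are no part of the job. Of the things shaped like the movement, the steel one is meant.

How it is judged:
By the outcome, as a careful person would: the job done as asked, in the order asked, and still so for the second after the job is handed in, with the robot touching nothing.
It also fails if it takes over 64 s, if anything falls off the work surface, if the arm or the gripper's body presses on something with over 40 N, if the wrist force passes 120 N, or if a joint passes its speed limit or range.

## Robot

A 7-joint arm with a two-finger parallel gripper is mounted at the origin on the work surface. World frame = base frame: x ahead of the robot, y to its left, z up, the work surface at z = 0. Lengths are in mm, angles in rad, forces in N, time in s.
With the tool pointing down it reaches from about 400 to 875 mm from the base axis. Payload 4.4 kg.
Tool frame: the origin (TCP) lies at the very end of the fingers, on their centre line; the grasp point (between the pads) lies 19 mm behind it; z points along the fingers, y is the line along which they close (so a half turn about z gives the same grasp; the last joint's range is limited). The gripper opens to 85 mm and grips with 20 to 120 N. Pads are 22 mm wide; open, the fingers measure 114 mm over their backs; the gripper's body (76 mm by 85 mm) begins 54 mm behind the grasp point. The pads swing forward as they close: fully open they stand 13 mm farther back than shut.
Start: joints at [1.039, 0.628, 0.038, 1.517, -0.027, 0.996, -0.02], TCP at [291.968, -580.752, 231.313] pointing down, gripper open.
Joint ranges: [-3.06, 3.06], [-0.37, 2.12], [-1.25, 1.32], [0.18, 2.47], [-1.1, 4.24], [0.23, 1.98], [-2.94, 2.94]. Speed limits (rad/s): [2.57, 2.57, 3.14, 3.14, 3.14, 3.14, 3.14].

## Interface

Orientations are given as [roll, pitch, yaw] about the fixed x, y, z axes, in that order (R = Rz(yaw) Ry(pitch) Rx(roll)).
In Python, from cell import read_state, get_image, camera_params, finish_job gives the robot as it stands.
- The arm moves only by the tool arm_command, never from a script. Its argument "deltas" is a list of rows, each an object of numbers: "dx", "dy", "dz": the shift along the world's x, y, z in m; "yaw": the turn about the world's z in degrees; "jaw": the opening, from 0 (shut) to 1 (fully open). A call has 1 to 20 rows; each row is the pose to reach, as a shift and turn from the pose commanded when the call began; what a row does not reach only later rows make up. A row lasts 1/10 s, in which the tool goes at most 50 mm and 8.59 degrees, less where a joint would pass 70% of its speed; a pose out of reach is approached as far as the arm can. A call with a gripper value outside its range is refused whole. The fingers move at their own pace and stop on an object; the grip force is fixed at half the most. Time passes only in rows, so rows that repeat a pose let the fingers close. It gives the time, the measured TCP pose, the force, the opening and the grip force at its end, in the units of the state.
- read_state(): the state, without advancing time (a new reading comes with each control period).
- get_image(name): name is "scene" or "top" or "wrist"; returns (picture, depth): 480x640x3 uint8, red, green, blue; 480x640 float32, mm along the optical axis (not along the pixel's ray), 0 where there is no reading.
- camera_params(name): a dict with "camera_matrix" (3x3 intrinsics, pixels), "k1" (the pictures are not rectified: a ray, as slopes to the right and down, at radius r is drawn at 1 + k1 r^2 times it, then the intrinsics apply), "extrinsics" (4x4, takes a point from camera to world coordinates). Camera axes: x right, y down, z forward; pixel columns grow to the right and rows downward; lengths in mm; the calibration is good to about 2 mm. A picture is of the moment at which its call begins: read the wrist's pose just before it. camera_params takes no time and is no camera call; for the wrist camera it gives the pose at the moment of the call.
- finish_job(): hands the job in; it is judged then, once.
The state is a dict: "clock": time; "qpos": joint angles; "qd": joint speeds; "tau": joint torques, N m; "eef_pos": TCP position; "tool_rot": TCP orientation; "force": force on the tool from outside, world axes, zero at the start; "torque": the same for the moment, N m; "width": finger opening in mm; "gripper_force": force on a finger pad.
Only numpy, scipy, OpenCV 4.12 (cv2) and the standard library are available. Lean on these libraries where they do the work, as an engineer would, in place of code of your own. Each camera call takes 0.05 s, during which the arm holds its last target. There are 200 camera calls.

## Working session

There is one attempt and no reset: what is moved stays moved. The work goes in short steps, Python scripts to look and compute and a tool call to move; the robot and the scene stay as the last step left them, time stands still between calls to the robot, and variables do not carry over. Pictures are saved under pics/ and viewed, at most 10 in all, crops included, and the job is handed in when it is done.

Besides the shell and the picture viewer there is one more tool, called after "Call:" in YAML: its name, and indented under it one key for each argument. arm_command: Moves the arm, as the interface text tells. Its arguments: {"type":"object","properties":{"deltas":{"type":"array"}},"required":["deltas"]}

```bash
mkdir -p pics; ls; cat > h.py <<'E'
import numpy as np, cv2
from cell import *
def save(n,f):
    im,d=get_image(n); cv2.imwrite(f'pics/{f}.png',im[:,:,::-1]); np.savez(f'pics/{f}.npz',im=im,d=d,**{k:np.array(v) for k,v in camera_params(n).items()}); return im,d
def ray(P,uv):
    K=np.array(P['camera_matrix'],float);k1=float(P['k1'])
    p=cv2.undistortPoints(np.array(uv,float).reshape(-1,1,2),K,np.array([k1,0,0,0.])).reshape(-1,2)
    E=np.array(P['extrinsics']);d=np.c_[p,np.ones(len(p))]@E[:3,:3].T
    return E[:3,3],d
def onplane(P,uv,z):
    o,d=ray(P,uv); return o+d*((z-o[2])/d[:,2])[:,None]
def bydepth(P,uv,dep):
    o,d=ray(P,uv); return o+d*np.array(dep).reshape(-1,1)
def proj(P,X):
    E=np.linalg.inv(np.array(P['extrinsics'])); X=np.atleast_2d(X).astype(float)
    return cv2.projectPoints(X,cv2.Rodrigues(E[:3,:3])[0],E[:3,3],np.array(P['camera_matrix'],float),np.array([float(P['k1']),0,0,0]))[0].reshape(-1,2)
E
python3 - <<'E'
from h import *
a=save('top','top0')[0]; b=save('scene','scene0')[0]
print(read_state())
for n in('top','scene'):
    P=camera_params(n);print(n,P)
E
```

```text
pics
{'clock': 0.1, 'qpos': array([ 1.03920112,  0.62928367,  0.03844826,  1.5182682 , -0.02702184,
        0.99628452, -0.02001045]), 'qd': array([ 0.00057766, -0.00230105, -0.00021184, -0.00145746,  0.00095382,
        0.00027698,  0.00023984]), 'tau': array([ 1.99908063e-03, -5.64530253e+01,  1.22985832e+00, -1.93970329e+01,
        1.11581772e-02,  5.42438618e-03,  7.57164912e-06]), 'eef_pos': array([ 291.7170555 , -580.2375368 ,  230.46156717]), 'tool_rot': array([-3.13986674e+00,  2.72359377e-06,  4.65770036e-01]), 'force': array([-0.11495759, -0.69440096, -0.16848228]), 'torque': array([0.01429987, 0.02537204, 0.01921783]), 'gripper_force': 0.0, 'width': 85.28144154375121}
top {'camera_matrix': array([[523.9462208 ,   0.        , 310.60174437],
       [  0.        , 523.9462208 , 239.32109633],
       [  0.        ,   0.        ,   1.        ]]), 'k1': 0.0469923219538556, 'extrinsics': array([[ 2.02382076e-02, -9.98671219e-01,  4.73942136e-02,
         5.33831513e+02],
       [-9.99666685e-01, -1.94528579e-02,  1.69736450e-02,
         4.18258772e+00],
       [-1.60291379e-02, -4.77219326e-02, -9.98732038e-01,
         1.13097603e+03],
       [ 0.00000000e+00,  0.00000000e+00,  0.00000000e+00,
         1.00000000e+00]])}
scene {'camera_matrix': array([[582.37727746,   0.        , 329.41062446],
       [  0.        , 582.37727746, 244.73857797],
       [  0.        ,   0.        ,   1.        ]]), 'k1': -0.15495640176561304, 'extrinsics': array([[-1.26995800e-01,  5.64733616e-01, -8.15443443e-01,
         1.48721478e+03],
       [ 9.91767158e-01,  5.86763036e-02, -1.13820012e-01,
         1.35425477e+02],
       [-1.64307801e-02, -8.23184690e-01, -5.67535898e-01,
         7.89385537e+02],
       [ 0.00000000e+00,  0.00000000e+00,  0.00000000e+00,
         1.00000000e+00]])}
```

View pics/top0.png

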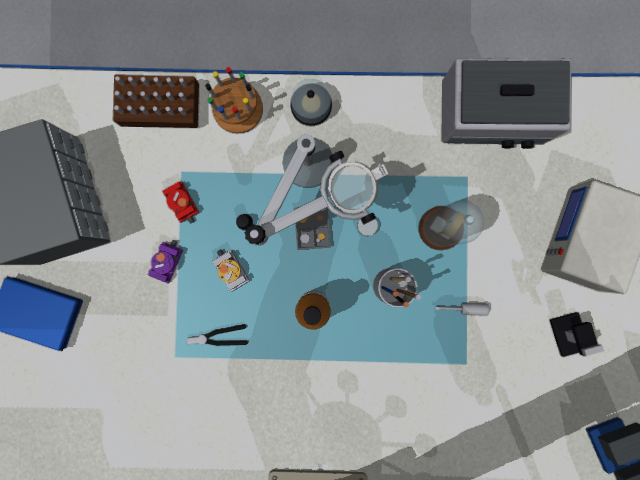

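View pics/scene0.png

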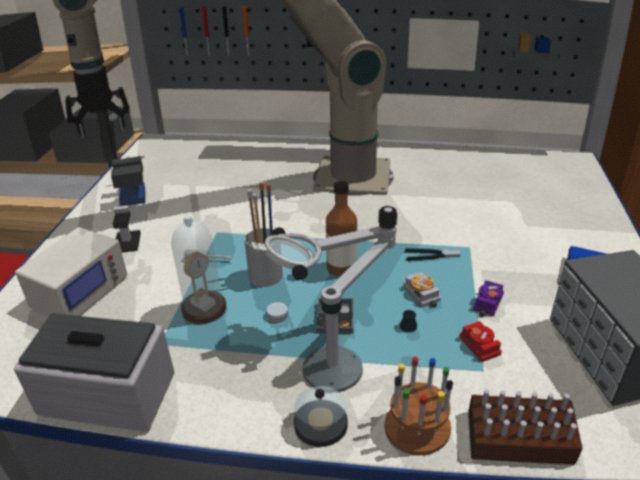

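The top view shows the column at (308,143), the elbow at (256,234) and the lens at (352,188). The tab is raised towards (380,170), with side knobs near (337,156) and (366,220). The bottle is at (313,311), the jar at (397,287), the dome at (442,228) and the loupe at (243,221). There are three movement-like holders: red (181,201), purple (165,262) and steel with brass (230,270). The steel one fits the description, so I'll confirm it in a crop and measure.

```bash
python3 - <<'E'
from h import *
T=dict(np.load('pics/top0.npz'));S=dict(np.load('pics/scene0.npz'))
im=T['im'];c=im[125:325,145:405];cv2.imwrite('pics/crop1.png',cv2.resize(c,None,fx=3,fy=3,interpolation=cv2.INTER_CUBIC)[:,:,::-1])
def d(P,u,v,r=1):
    w=P['d'][v-r:v+r+1,u-r:u+r+1];return np.median(w[w>0]) if (w>0).any() else 0
for n,u,v in [('col',308,143),('elbow',256,234),('mov',230,270),('lensrim',352,188),('tab',380,170),('pl',337,156),('pr',366,220),('bottle',313,315),('domefoot',432,232),('jar',397,287),('dometop',470,219)]:
    print(n,bydepth(T,[(u,v)],[d(T,u,v)]).round(0)[0])
for n,u,v in [('elbow',388,212),('col',333,297),('mov',421,284)]:
    print('S',n,bydepth(S,[(u,v)],[d(S,u,v)]).round(0)[0])
E
```

```text
col [753.  28. 189.]
elbow [583. 112. 244.]
mov [518. 190.  35.]
lensrim [671. -52. 202.]
tab [699. -98. 229.]
pl [726. -24. 212.]
pr [613. -77. 213.]
bottle [446.  13. 214.]
domefoot [ 602. -216.  101.]
jar [ 489. -163.    4.]
dometop [ 617. -253.  227.]
S elbow [591. 118. 245.]
S col [768.  39. 187.]
S mov [526. 192.  35.]
```

View pics/crop1.png

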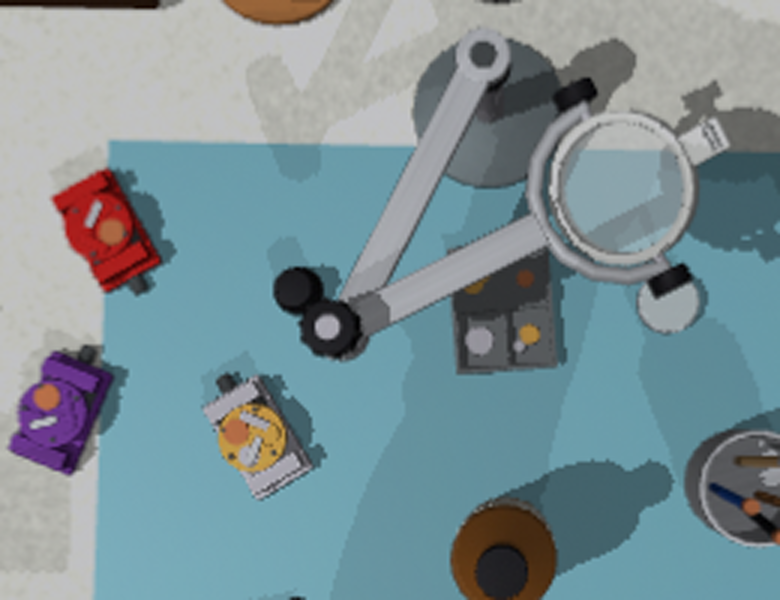

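The crop confirms the steel-grey holder with the yellow brass disc at crop (252,437), which is about image (229,271). The red and purple holders are the look-alikes. Next I'll take precise fits in both views.

```bash
cat >> h.py <<'E'
def cloud(P):
    v,u=np.nonzero(P['d']>0); X=bydepth(P,np.c_[u,v],P['d'][v,u]); return X,P['im'][v,u].astype(int)
def circ(X):
    (x,y),r=cv2.minEnclosingCircle(X[:,:2].astype(np.float32)); return np.round([x,y,r,*np.median(X,0)],1)
E
cat > m.py <<'E'
from h import *
import sys
def measure(f,E0=(587,115),M0=(522,191),L0=(671,-55),C0=(758,32)):
    P=dict(np.load(f'pics/{f}.npz'));X,c=cloud(P)
    near=lambda q,r:np.hypot(X[:,0]-q[0],X[:,1]-q[1])<r
    hsv=cv2.cvtColor(c[None].astype(np.uint8),cv2.COLOR_RGB2HSV)[0].astype(int)
    k=near(E0,35)&(X[:,2]>238)&(X[:,2]<252); print('knob',k.sum(),circ(X[k]) if k.any() else '')
    k=near(M0,45)&(X[:,2]>25)&(X[:,2]<45)&(hsv[:,1]>110)&(hsv[:,0]>12)&(hsv[:,0]<32); print('brass',k.sum(),circ(X[k]))
    k=near(C0,40)&(X[:,2]>180)&(X[:,2]<195)
    print('col+arm',k.sum(),np.round(np.median(X[k],0),1))
    k=near(L0,130)&(X[:,2]>215)&(c.max(1)<70); print('black high',k.sum())
    return X,c
for f in sys.argv[1:]:
    print(f);X,c=measure(f)
    for n,q,r,zl in [('bottle',(446,13),45,205),('dome',(610,-240),60,222),('jar',(490,-160),55,95),('pins',(835,165),70,30),('red',(650,290),45,30)]:
        k=(np.hypot(X[:,0]-q[0],X[:,1]-q[1])<r)&(X[:,2]>zl)
        if k.any():print(n,k.sum(),circ(X[k]),'zmax',X[k,2].max().round())
E
python3 m.py top0 scene0
python3 - <<'E'
from h import *
for f,uv in(('top0',[(308,143),(256,233)]),('scene0',[(331,296),(388,211)])):
    P=dict(np.load(f'pics/{f}.npz'));print(f,onplane(P,uv[:1],187).round(1),onplane(P,uv[1:],245).round(1))
E
```

```text
top0
knob 287 [583.5 115.8  17.1 583.1 115.5 243.8]
brass 243 [518.3 193.7  24.2 516.5 186.6  33.4]
col+arm 393 [747.1  37.5 184.7]
black high 7
bottle 252 [444.8  15.2  15.4 445.3  14.9 214.8] zmax 219.0
dome 55 [ 616.4 -252.6    8.   616.9 -252.7  225.7] zmax 230.0
jar 455 [ 492.  -148.4   37.9  486.1 -146.2  118.7] zmax 234.0
pins 1438 [868.9 187.2  47.3 860.8 180.6  62.7] zmax 129.0
red 420 [658.2 301.7  34.9 660.9 302.9  33.4] zmax 41.0
scene0
knob 187 [585.6 116.   17.9 590.2 116.8 244.8]
brass 147 [518.7 192.   25.7 526.  185.7  34.2]
col+arm 367 [752.8  38.5 185.6]
black high 4
bottle 155 [446.3  16.9  16.4 451.7  15.8 215.7] zmax 219.0
dome 38 [ 619.1 -251.8    8.3  620.3 -251.6  225.7] zmax 230.0
jar 871 [ 492.1 -150.2   40.   485.6 -147.8  159.4] zmax 233.0
pins 2014 [867.9 188.5  48.7 857.8 177.8  64.4] zmax 129.0
red 445 [657.5 302.   32.4 663.7 303.4  34. ] zmax 39.0
top0 [[753.7  28.5 187. ]] [[584.8 112.1 245. ]]
scene0 [[766.4  35.7 187. ]] [[588.2 117.4 245. ]]
```

```bash
cat > bars.py <<'E'
from h import *
import sys
def line(X):
    vx,vy,x,y=cv2.fitLine(X[:,:2].astype(np.float32),cv2.DIST_HUBER,0,.01,.01).ravel(); return np.array([vx,vy]),np.array([x,y])
def bars(f,E,C,L):
    P=dict(np.load(f'pics/{f}.npz'));X,c=cloud(P);E,C,L=map(np.array,(E,C,L))
    for n,A,B,z,t0,t1 in(('lower',C,E,(180,191),.12,.8),('upper',E,L,(197,212),.2,.6)):
        d=(B-A)/190;n2=np.array([-d[1],d[0]]);q=X[:,:2]-A;t=q@d/190;s=q@n2
        k=(t>t0)&(t<t1)&(abs(s)<22)&(X[:,2]>z[0])&(X[:,2]<z[1])
        v,p=line(X[k]); v=v*np.sign(v@d); print(f,n,k.sum(),'dir',np.degrees(np.arctan2(v[1],v[0])).round(1),'tip from A-line:',(p+v*((B-p)@v)).round(1),'A on line',(p+v*((A-p)@v)).round(1), 'z',np.median(X[k,2]).round(1))
    k=(np.hypot(*(X[:,:2]-L).T)<62)&(X[:,2]>185)&(X[:,2]<260)&(c.min(1)>165); Y=X[k]
    if k.sum()>30: print('lens ring white',k.sum(),Y.mean(0).round(1),'tilt normal',(lambda n:n*np.sign(n[2]))(np.linalg.svd(Y-Y.mean(0))[2][2]).round(3))
    return X,c
if __name__=='__main__':
    a=eval(sys.argv[2]); bars(sys.argv[1],*a)
E
for f in top0 scene0; do python3 bars.py $f "((584,116),(754,30),(673,-52))"; done
python3 - <<'E'
from h import *
for f in('top0','scene0'):
    X,c=cloud(dict(np.load(f'pics/{f}.npz')));k=(np.hypot(X[:,0]-757,X[:,1]-32)<26)&(X[:,2]>178)&(X[:,2]<200);print(f,circ(X[k]))
    for q in((722,-22),(620,-90)):
        k=(np.hypot(X[:,0]-q[0],X[:,1]-q[1])<30)&(X[:,2]>188)&(X[:,2]<222)&(c.max(1)<75);print('knob',k.sum(),X[k].mean(0).round(1) if k.any() else'')
    k=(np.hypot(X[:,0]-700,X[:,1]+100)<40)&(X[:,2]>215)
    print('tab region',k.sum(),X[k].mean(0).round(1),X[k].max(0).round(1))
E
```

```text
top0 lower 845 dir 154.1 tip from A-line: [583.7 115.4] A on line [755.1  32.3] z 183.8
top0 upper 542 dir -62.3 tip from A-line: [671.7 -52.7] A on line [583.3 115.7] z 205.8
lens ring white 594 [686.4 -56.2 211.4] tilt normal [-0.128  0.334  0.934]
scene0 lower 628 dir 153.6 tip from A-line: [585.6 119.2] A on line [756.2  34.5] z 185.1
scene0 upper 451 dir -61.7 tip from A-line: [679.2 -48.7] A on line [589.1 118.8] z 206.6
lens ring white 239 [685.  -42.2 213.1] tilt normal [-0.053  0.252  0.966]
top0 [751.7  34.8  19.8 751.   34.  184.8]
knob 107 [725.9 -22.4 209.4]
knob 90 [617.5 -80.  210.2]
tab region 419 [691.1 -86.6 223.3] [712.9 -61.  234.7]
scene0 [752.6  34.2  20.9 758.   35.9 185.9]
knob 184 [730.8 -21.2 204.5]
knob 63 [621.7 -81.3 210.2]
tab region 296 [695.4 -85.  224. ] [715.5 -61.5 236.5]
```

Call:
arm_command:
  deltas:
    - {"dz": 0.05}
    - {"dz": 0.105}
    - {"dx": 0.018,"dy": 0.043,"dz": 0.105,"yaw": 8}
    - {"dx": 0.036,"dy": 0.086,"dz": 0.105,"yaw": 16}
    - {"dx": 0.054,"dy": 0.129,"dz": 0.105,"yaw": 24}
    - {"dx": 0.072,"dy": 0.172,"dz": 0.105,"yaw": 32}
    - {"dx": 0.09,"dy": 0.215,"dz": 0.105,"yaw": 40}
    - {"dx": 0.108,"dy": 0.258,"dz": 0.105,"yaw": 48}
    - {"dx": 0.126,"dy": 0.301,"dz": 0.105,"yaw": 56}
    - {"dx": 0.144,"dy": 0.344,"dz": 0.105,"yaw": 64}
    - {"dx": 0.162,"dy": 0.387,"dz": 0.105,"yaw": 72}
    - {"dx": 0.18,"dy": 0.43,"dz": 0.105,"yaw": 80}
    - {"dx": 0.198,"dy": 0.473,"dz": 0.105,"yaw": 88}
    - {"dx": 0.216,"dy": 0.516,"dz": 0.105,"yaw": 96}
    - {"dx": 0.234,"dy": 0.559,"dz": 0.105,"yaw": 104}
    - {"dx": 0.252,"dy": 0.602,"dz": 0.105,"yaw": 112}
    - {"dx": 0.27,"dy": 0.645,"dz": 0.105,"yaw": 120}
    - {"dx": 0.292,"dy": 0.697,"dz": 0.105,"yaw": 127.4,"jaw": 0.6}
    - {"dx": 0.292,"dy": 0.697,"dz": 0.105,"yaw": 127.4,"jaw": 0.6}
    - {"dx": 0.292,"dy": 0.697,"dz": 0.105,"yaw": 127.4,"jaw": 0.6}

```text
invalid input at $.deltas[0]: expected keys dx, dy, dz, yaw, jaw
```

Call:
arm_command:
  deltas:
    - {"dx": 0,"dy": 0,"dz": 0.05,"yaw": 0,"jaw": 1}
    - {"dx": 0,"dy": 0,"dz": 0.105,"yaw": 0,"jaw": 1}
    - {"dx": 0.018,"dy": 0.043,"dz": 0.105,"yaw": 8,"jaw": 1}
    - {"dx": 0.036,"dy": 0.086,"dz": 0.105,"yaw": 16,"jaw": 1}
    - {"dx": 0.054,"dy": 0.129,"dz": 0.105,"yaw": 24,"jaw": 1}
    - {"dx": 0.072,"dy": 0.172,"dz": 0.105,"yaw": 32,"jaw": 1}
    - {"dx": 0.09,"dy": 0.215,"dz": 0.105,"yaw": 40,"jaw": 1}
    - {"dx": 0.108,"dy": 0.258,"dz": 0.105,"yaw": 48,"jaw": 1}
    - {"dx": 0.126,"dy": 0.301,"dz": 0.105,"yaw": 56,"jaw": 1}
    - {"dx": 0.144,"dy": 0.344,"dz": 0.105,"yaw": 64,"jaw": 1}
    - {"dx": 0.162,"dy": 0.387,"dz": 0.105,"yaw": 72,"jaw": 1}
    - {"dx": 0.18,"dy": 0.43,"dz": 0.105,"yaw": 80,"jaw": 1}
    - {"dx": 0.198,"dy": 0.473,"dz": 0.105,"yaw": 88,"jaw": 1}
    - {"dx": 0.216,"dy": 0.516,"dz": 0.105,"yaw": 96,"jaw": 1}
    - {"dx": 0.234,"dy": 0.559,"dz": 0.105,"yaw": 104,"jaw": 1}
    - {"dx": 0.252,"dy": 0.602,"dz": 0.105,"yaw": 112,"jaw": 1}
    - {"dx": 0.27,"dy": 0.645,"dz": 0.105,"yaw": 120,"jaw": 1}
    - {"dx": 0.292,"dy": 0.697,"dz": 0.105,"yaw": 127.4,"jaw": 0.6}
    - {"dx": 0.292,"dy": 0.697,"dz": 0.105,"yaw": 127.4,"jaw": 0.6}
    - {"dx": 0.292,"dy": 0.697,"dz": 0.105,"yaw": 127.4,"jaw": 0.6}

```text
clock: 2.1
eef_pos: [583.6, 118.1, 335.5]
tool_rot: [-3.142, -0.002, 2.692]
force: [-0.5, -1.0, 0.5]
width: 51.3
gripper_force: 0.0
```

```bash
python3 - <<'E'
from h import *
save('wrist','w1');print(read_state()['eef_pos'])
E
python3 m.py w1 2>&1 | head -4; python3 bars.py w1 "((584,116),(755,33),(673,-52))"
```

```text
[583.58623501 115.7234927  335.57227253]
w1
knob 1606 [584.1 113.8  17.6 582.8 114.6 243.6]
brass 712 [518.  191.3  23.5 516.1 185.2  32.9]
col+arm 1055 [746.   36.3 184.3]
w1 lower 2668 dir 154.0 tip from A-line: [583.1 114.1] A on line [754.   30.9] z 183.6
w1 upper 1343 dir -51.4 tip from A-line: [691.  -37.6] A on line [574.5 108.4] z 205.6
lens ring white 175 [689.2 -20.3 204.5] tilt normal [-0.078  0.142  0.987]
```

View pics/w1.png

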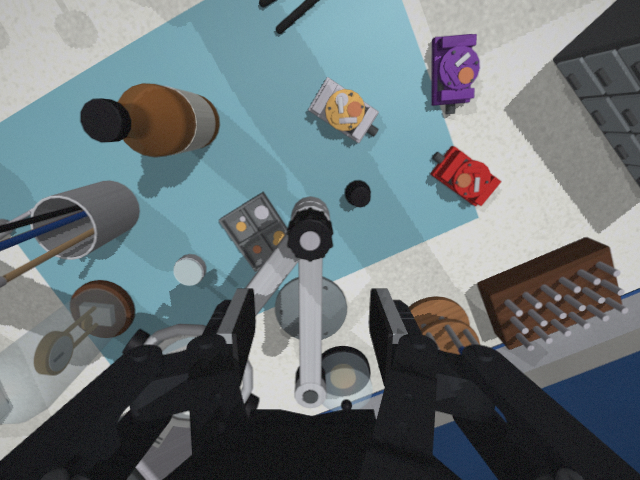

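The wrist view shows the elbow knob at (310,238), between the open fingers, and all views put it near (584,115). I'll descend around it.

Call:
arm_command:
  deltas:
    - {"dx": 0,"dy": -0.001,"dz": -0.04,"yaw": 0,"jaw": 0.6}
    - {"dx": 0,"dy": -0.001,"dz": -0.08,"yaw": 0,"jaw": 0.6}
    - {"dx": 0,"dy": -0.001,"dz": -0.1,"yaw": 0,"jaw": 0.6}
    - {"dx": 0,"dy": -0.001,"dz": -0.117,"yaw": 0,"jaw": 0.6}
    - {"dx": 0,"dy": -0.001,"dz": -0.117,"yaw": 0,"jaw": 0.6}
    - {"dx": 0,"dy": -0.001,"dz": -0.117,"yaw": 0,"jaw": 0.47}
    - {"dx": 0,"dy": -0.001,"dz": -0.117,"yaw": 0,"jaw": 0.47}
    - {"dx": 0,"dy": -0.001,"dz": -0.117,"yaw": 0,"jaw": 0.47}

```text
clock: 2.95
eef_pos: [584.6, 115.0, 220.6]
tool_rot: [3.141, 0.002, 2.689]
force: [0.2, 0.5, 0.1]
width: 39.9
gripper_force: 0.0
```

```bash
python3 - <<'E'
import numpy as np
for a,b in((154.1,128.6),(128.6,103.5)):
    t=np.linspace(a,b,18)[1:]
    for x in t: print(round(.19*(np.cos(np.radians(x))-np.cos(np.radians(a))),3),round(.19*(np.sin(np.radians(x))-np.sin(np.radians(a))),3),round(x-a,1))
E
```

```text
0.002 0.004 -1.5
0.005 0.009 -3.0
0.007 0.013 -4.5
0.01 0.017 -6.0
0.012 0.022 -7.5
0.015 0.026 -9.0
0.018 0.03 -10.5
0.021 0.034 -12.0
0.024 0.038 -13.5
0.027 0.041 -15.0
0.031 0.045 -16.5
0.034 0.049 -18.0
0.038 0.052 -19.5
0.041 0.056 -21.0
0.045 0.059 -22.5
0.049 0.062 -24.0
0.052 0.065 -25.5
0.004 0.003 -1.5
0.008 0.006 -3.0
0.012 0.009 -4.4
0.016 0.011 -5.9
0.02 0.014 -7.4
0.024 0.016 -8.9
0.029 0.019 -10.3
0.033 0.021 -11.8
0.037 0.023 -13.3
0.042 0.025 -14.8
0.046 0.027 -16.2
0.051 0.029 -17.7
0.055 0.031 -19.2
0.06 0.032 -20.7
0.065 0.034 -22.1
0.069 0.035 -23.6
0.074 0.036 -25.1
```

Call:
arm_command:
  deltas:
    - {"dx": 0.002,"dy": 0.004,"dz": 0,"yaw": -1.5,"jaw": 0.47}
    - {"dx": 0.005,"dy": 0.009,"dz": 0,"yaw": -3,"jaw": 0.47}
    - {"dx": 0.007,"dy": 0.013,"dz": 0,"yaw": -4.5,"jaw": 0.47}
    - {"dx": 0.01,"dy": 0.017,"dz": 0,"yaw": -6,"jaw": 0.47}
    - {"dx": 0.012,"dy": 0.022,"dz": 0,"yaw": -7.5,"jaw": 0.47}
    - {"dx": 0.015,"dy": 0.026,"dz": 0,"yaw": -9,"jaw": 0.47}
    - {"dx": 0.018,"dy": 0.03,"dz": 0,"yaw": -10.5,"jaw": 0.47}
    - {"dx": 0.021,"dy": 0.034,"dz": 0,"yaw": -12,"jaw": 0.47}
    - {"dx": 0.024,"dy": 0.038,"dz": 0,"yaw": -13.5,"jaw": 0.47}
    - {"dx": 0.027,"dy": 0.041,"dz": 0,"yaw": -15,"jaw": 0.47}
    - {"dx": 0.031,"dy": 0.045,"dz": 0,"yaw": -16.5,"jaw": 0.47}
    - {"dx": 0.034,"dy": 0.049,"dz": 0,"yaw": -18,"jaw": 0.47}
    - {"dx": 0.038,"dy": 0.052,"dz": 0,"yaw": -19.5,"jaw": 0.47}
    - {"dx": 0.041,"dy": 0.056,"dz": 0,"yaw": -21,"jaw": 0.47}
    - {"dx": 0.045,"dy": 0.059,"dz": 0,"yaw": -22.5,"jaw": 0.47}
    - {"dx": 0.049,"dy": 0.062,"dz": 0,"yaw": -24,"jaw": 0.47}
    - {"dx": 0.052,"dy": 0.065,"dz": 0,"yaw": -25.5,"jaw": 0.47}

```text
clock: 4.65
eef_pos: [634.6, 179.0, 219.5]
tool_rot: [-3.136, 0.001, 2.242]
force: [-4.1, -4.3, 4.9]
width: 39.9
gripper_force: 3.3
```

Call:
arm_command:
  deltas:
    - {"dx": 0.004,"dy": 0.003,"dz": 0,"yaw": -1.5,"jaw": 0.47}
    - {"dx": 0.008,"dy": 0.006,"dz": 0,"yaw": -3,"jaw": 0.47}
    - {"dx": 0.012,"dy": 0.009,"dz": 0,"yaw": -4.4,"jaw": 0.47}
    - {"dx": 0.016,"dy": 0.011,"dz": 0,"yaw": -5.9,"jaw": 0.47}
    - {"dx": 0.02,"dy": 0.014,"dz": 0,"yaw": -7.4,"jaw": 0.47}
    - {"dx": 0.024,"dy": 0.016,"dz": 0,"yaw": -8.9,"jaw": 0.47}
    - {"dx": 0.029,"dy": 0.019,"dz": 0,"yaw": -10.3,"jaw": 0.47}
    - {"dx": 0.033,"dy": 0.021,"dz": 0,"yaw": -11.8,"jaw": 0.47}
    - {"dx": 0.037,"dy": 0.023,"dz": 0,"yaw": -13.3,"jaw": 0.47}
    - {"dx": 0.042,"dy": 0.025,"dz": 0,"yaw": -14.8,"jaw": 0.47}
    - {"dx": 0.046,"dy": 0.027,"dz": 0,"yaw": -16.2,"jaw": 0.47}
    - {"dx": 0.051,"dy": 0.029,"dz": 0,"yaw": -17.7,"jaw": 0.47}
    - {"dx": 0.055,"dy": 0.031,"dz": 0,"yaw": -19.2,"jaw": 0.47}

```text
clock: 5.95
eef_pos: [689.3, 210.6, 219.5]
tool_rot: [-3.137, 0.001, 1.907]
force: [-6.1, -3.8, 4.9]
width: 40.5
gripper_force: 3.2
```

```bash
python3 - <<'E'
from h import *
save('top','t2');s=read_state();print(s['eef_pos'],s['tool_rot'],s['force'])
E
```

```text
[690.00049484 211.02337941 219.42497789] [-3.13792244e+00  1.15697102e-03  1.90639647e+00] [-4.72174011 -3.63439391  3.44436495]
```

View pics/t2.png

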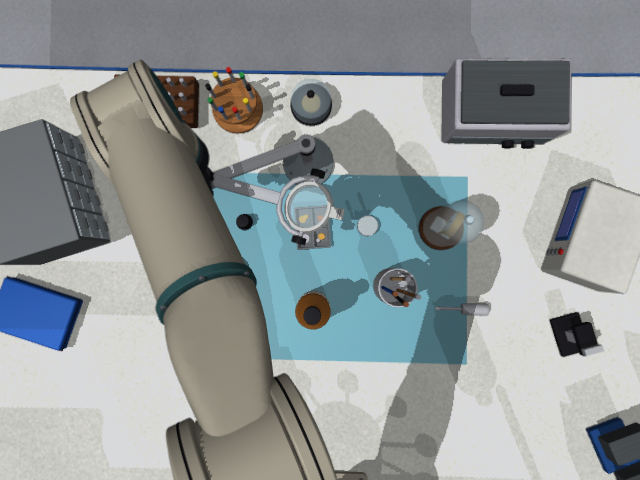

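The lens has swung with the lower arm to (305,208) and everything else is where it was. I'll finish the arc, then open and retreat upward.

Call:
arm_command:
  deltas:
    - {"dx": 0.005,"dy": 0.001,"dz": 0,"yaw": -1.5,"jaw": 0.47}
    - {"dx": 0.01,"dy": 0.003,"dz": 0,"yaw": -3,"jaw": 0.47}
    - {"dx": 0.014,"dy": 0.004,"dz": 0,"yaw": -4.4,"jaw": 0.47}
    - {"dx": 0.019,"dy": 0.005,"dz": 0,"yaw": -5.9,"jaw": 0.47}
    - {"dx": 0.019,"dy": 0.005,"dz": 0,"yaw": -5.9,"jaw": 0.47}
    - {"dx": 0.019,"dy": 0.005,"dz": 0,"yaw": -5.9,"jaw": 0.47}

```text
clock: 6.6
eef_pos: [708.7, 217.0, 219.3]
tool_rot: [-3.139, -0.0, 1.807]
force: [-4.9, -1.9, 2.8]
width: 40.5
gripper_force: 2.6
```

Call:
arm_command:
  deltas:
    - {"dx": 0,"dy": 0,"dz": 0,"yaw": 0,"jaw": 0.65}
    - {"dx": 0,"dy": 0,"dz": 0,"yaw": 0,"jaw": 0.65}
    - {"dx": 0,"dy": 0,"dz": 0,"yaw": 0,"jaw": 0.65}
    - {"dx": 0,"dy": 0,"dz": 0.04,"yaw": 0,"jaw": 0.65}
    - {"dx": 0,"dy": 0,"dz": 0.08,"yaw": 0,"jaw": 0.65}
    - {"dx": 0,"dy": 0,"dz": 0.12,"yaw": 0,"jaw": 0.65}
    - {"dx": 0,"dy": 0,"dz": 0.12,"yaw": 0,"jaw": 0.65}
    - {"dx": 0,"dy": 0,"dz": 0.12,"yaw": 0,"jaw": 0.65}

```text
clock: 7.4
eef_pos: [710.6, 216.6, 340.6]
tool_rot: [3.138, -0.0, 1.806]
force: [-0.0, 0.3, -0.9]
width: 55.6
gripper_force: 0.0
```

```bash
python3 - <<'E'
from h import *
save('wrist','w3');save('scene','s3');s=read_state();print(s['eef_pos'],s['tool_rot'],s['force'])
import m
for f in('w3','s3'):
    m.measure(f,E0=(706,217))
E
for f in w3 s3; do python3 bars.py $f "((706,217),(755,33),(637,40))";done
```

```text
[709.52213491 216.00716971 337.89163159] [-3.13959722e+00  3.79016366e-04  1.80628058e+00] [-0.25554255 -0.13771711  0.25162816]
knob 1521 [703.8 216.7  17.3 703.5 217.9 241.8]
brass 626 [515.7 193.8  24.8 517.5 190.2  31.7]
col+arm 1016 [751.   42.3 182.5]
black high 4
knob 248 [705.8 216.3  18.1 709.2 216.3 244.6]
brass 10 [504.3 181.3   6.6 505.1 183.5  35.1]
col+arm 379 [755.8  41.2 185.5]
black high 2
w3 lower 2589 dir 105.4 tip from A-line: [703.6 216.3] A on line [754.2  32.8] z 181.7
w3 upper 1397 dir -101.5 tip from A-line: [657.   35.9] A on line [694.3 219.4] z 203.8
lens ring white 1122 [632.9  43.5 207.7] tilt normal [0.112 0.281 0.953]
s3 lower 788 dir 104.9 tip from A-line: [708.1 217.6] A on line [757.2  33.6] z 184.7
s3 upper 518 dir -110.1 tip from A-line: [644.1  37.4] A on line [709.4 215.7] z 206.3
lens ring white 891 [641.1  41.3 208.3] tilt normal [0.096 0.28  0.955]
```

Call:
arm_command:
  deltas:
    - {"dx": -0.011,"dy": -0.026,"dz": 0,"yaw": -8.5,"jaw": 0.65}
    - {"dx": -0.021,"dy": -0.051,"dz": 0,"yaw": -17,"jaw": 0.65}
    - {"dx": -0.032,"dy": -0.077,"dz": 0,"yaw": -25.5,"jaw": 0.65}
    - {"dx": -0.042,"dy": -0.1025,"dz": 0,"yaw": -33.7,"jaw": 0.65}
    - {"dx": -0.042,"dy": -0.1025,"dz": 0,"yaw": -33.7,"jaw": 0.65}
    - {"dx": -0.042,"dy": -0.1025,"dz": -0.04,"yaw": -33.7,"jaw": 0.65}
    - {"dx": -0.042,"dy": -0.1025,"dz": -0.08,"yaw": -33.7,"jaw": 0.65}
    - {"dx": -0.042,"dy": -0.1025,"dz": -0.11,"yaw": -33.7,"jaw": 0.65}
    - {"dx": -0.042,"dy": -0.1025,"dz": -0.13,"yaw": -33.7,"jaw": 0.65}
    - {"dx": -0.042,"dy": -0.1025,"dz": -0.151,"yaw": -33.7,"jaw": 0.65}
    - {"dx": -0.042,"dy": -0.1025,"dz": -0.151,"yaw": -33.7,"jaw": 0.65}
    - {"dx": -0.042,"dy": -0.1025,"dz": -0.151,"yaw": -33.7,"jaw": 0.36}
    - {"dx": -0.042,"dy": -0.1025,"dz": -0.151,"yaw": -33.7,"jaw": 0.36}
    - {"dx": -0.042,"dy": -0.1025,"dz": -0.151,"yaw": -33.7,"jaw": 0.36}

```text
clock: 8.9
eef_pos: [668.7, 114.1, 189.6]
tool_rot: [3.14, -0.001, 1.218]
force: [0.1, -0.6, 0.1]
width: 30.8
gripper_force: 0.0
```

```bash
python3 - <<'E'
import numpy as np
for a,b in((249.8,219.8),(219.8,185.)):
    t=np.linspace(a,b,13)[1:]
    for x in t: print(round(.11*(np.cos(np.radians(x))-np.cos(np.radians(a))),3),round(.11*(np.sin(np.radians(x))-np.sin(np.radians(a))),3),round(x-a,1))
E
```

```text
-0.004 0.002 -2.5
-0.009 0.004 -5.0
-0.013 0.006 -7.5
-0.017 0.008 -10.0
-0.021 0.011 -12.5
-0.025 0.013 -15.0
-0.029 0.016 -17.5
-0.033 0.019 -20.0
-0.037 0.022 -22.5
-0.04 0.026 -25.0
-0.043 0.029 -27.5
-0.047 0.033 -30.0
-0.003 0.004 -2.9
-0.007 0.009 -5.8
-0.01 0.014 -8.7
-0.012 0.018 -11.6
-0.015 0.023 -14.5
-0.017 0.028 -17.4
-0.019 0.034 -20.3
-0.021 0.039 -23.2
-0.022 0.044 -26.1
-0.024 0.05 -29.0
-0.024 0.055 -31.9
-0.025 0.061 -34.8
```

Call:
arm_command:
  deltas:
    - {"dx": -0.004,"dy": 0.002,"dz": 0,"yaw": -2.5,"jaw": 0.36}
    - {"dx": -0.009,"dy": 0.004,"dz": 0,"yaw": -5,"jaw": 0.36}
    - {"dx": -0.013,"dy": 0.006,"dz": 0,"yaw": -7.5,"jaw": 0.36}
    - {"dx": -0.017,"dy": 0.008,"dz": 0,"yaw": -10,"jaw": 0.36}
    - {"dx": -0.021,"dy": 0.011,"dz": 0,"yaw": -12.5,"jaw": 0.36}
    - {"dx": -0.025,"dy": 0.013,"dz": 0,"yaw": -15,"jaw": 0.36}
    - {"dx": -0.029,"dy": 0.016,"dz": 0,"yaw": -17.5,"jaw": 0.36}
    - {"dx": -0.033,"dy": 0.019,"dz": 0,"yaw": -20,"jaw": 0.36}
    - {"dx": -0.037,"dy": 0.022,"dz": 0,"yaw": -22.5,"jaw": 0.36}
    - {"dx": -0.04,"dy": 0.026,"dz": 0,"yaw": -25,"jaw": 0.36}
    - {"dx": -0.043,"dy": 0.029,"dz": 0,"yaw": -27.5,"jaw": 0.36}
    - {"dx": -0.047,"dy": 0.033,"dz": 0,"yaw": -30,"jaw": 0.36}

```text
clock: 10.1
eef_pos: [622.6, 145.1, 189.5]
tool_rot: [3.138, -0.002, 0.691]
force: [2.3, -3.1, -1.8]
width: 31.2
gripper_force: 1.7
```

```bash
python3 - <<'E'
from h import *
save('scene','s4')
E
python3 bars.py s4 "((706,217),(755,33),(566,95))"
```

```text
s4 lower 792 dir 105.7 tip from A-line: [706.8 217.2] A on line [758.2  33.9] z 184.7
s4 upper 496 dir -146.6 tip from A-line: [560.3 103.6] A on line [714.  204.8] z 206.7
lens ring white 732 [567.2  71.5 210.1] tilt normal [0.282 0.345 0.895]
```

Both joints are behaving and the lower arm has stayed put. I'll continue.

Call:
arm_command:
  deltas:
    - {"dx": -0.003,"dy": 0.004,"dz": 0,"yaw": -2.9,"jaw": 0.36}
    - {"dx": -0.007,"dy": 0.009,"dz": 0,"yaw": -5.8,"jaw": 0.36}
    - {"dx": -0.01,"dy": 0.014,"dz": 0,"yaw": -8.7,"jaw": 0.36}
    - {"dx": -0.012,"dy": 0.018,"dz": 0,"yaw": -11.6,"jaw": 0.36}
    - {"dx": -0.015,"dy": 0.023,"dz": 0,"yaw": -14.5,"jaw": 0.36}
    - {"dx": -0.017,"dy": 0.028,"dz": 0,"yaw": -17.4,"jaw": 0.36}
    - {"dx": -0.019,"dy": 0.034,"dz": 0,"yaw": -20.3,"jaw": 0.36}
    - {"dx": -0.021,"dy": 0.039,"dz": 0,"yaw": -23.2,"jaw": 0.36}
    - {"dx": -0.022,"dy": 0.044,"dz": 0,"yaw": -26.1,"jaw": 0.36}
    - {"dx": -0.024,"dy": 0.05,"dz": 0,"yaw": -29,"jaw": 0.36}
    - {"dx": -0.024,"dy": 0.054,"dz": 0,"yaw": -31,"jaw": 0.36}
    - {"dx": -0.024,"dy": 0.057,"dz": 0,"yaw": -32.5,"jaw": 0.36}
    - {"dx": -0.024,"dy": 0.057,"dz": 0,"yaw": -32.5,"jaw": 0.36}

```text
clock: 11.45
eef_pos: [596.9, 203.7, 188.8]
tool_rot: [3.141, -0.0, 0.128]
force: [-0.6, -2.5, 0.8]
width: 30.8
gripper_force: 1.0
```

```bash
python3 - <<'E'
from h import *
save('scene','s5')
E
python3 bars.py s5 "((706,217),(755,33),(518,193))"
```

```text
s5 lower 795 dir 105.2 tip from A-line: [708.  217.5] A on line [757.9  33.8] z 184.8
s5 upper 314 dir 177.6 tip from A-line: [518.5 204.7] A on line [705.2 197.1] z 207.1
lens ring white 390 [525.5 185.2 203.5] tilt normal [0.132 0.122 0.984]
```

Call:
arm_command:
  deltas:
    - {"dx": 0,"dy": 0.002,"dz": 0,"yaw": -1,"jaw": 0.36}
    - {"dx": 0,"dy": 0.003,"dz": 0,"yaw": -2,"jaw": 0.36}
    - {"dx": 0,"dy": 0.003,"dz": 0,"yaw": -2,"jaw": 0.36}
    - {"dx": 0,"dy": 0.001,"dz": 0,"yaw": -2,"jaw": 0.65}
    - {"dx": 0,"dy": 0,"dz": 0,"yaw": -2,"jaw": 0.65}
    - {"dx": 0,"dy": 0,"dz": 0,"yaw": -2,"jaw": 0.65}
    - {"dx": 0,"dy": 0,"dz": 0.04,"yaw": -2,"jaw": 0.65}
    - {"dx": 0,"dy": 0,"dz": 0.08,"yaw": -2,"jaw": 0.65}
    - {"dx": 0,"dy": 0,"dz": 0.12,"yaw": -2,"jaw": 0.65}
    - {"dx": 0,"dy": 0,"dz": 0.16,"yaw": -2,"jaw": 0.65}
    - {"dx": 0,"dy": 0,"dz": 0.16,"yaw": -2,"jaw": 0.65}
    - {"dx": 0,"dy": 0,"dz": 0.16,"yaw": -2,"jaw": 0.65}

```text
clock: 12.7
eef_pos: [597.3, 204.2, 349.2]
tool_rot: [-3.14, -0.002, 0.093]
force: [0.3, -0.8, -0.6]
width: 55.5
gripper_force: 0.0
```

```bash
python3 - <<'E'
from h import *
save('wrist','w6');save('scene','s6');print(read_state()['eef_pos'])
import m
for f in('w6','s6'): m.measure(f,E0=(706,217))
E
for f in w6 s6; do python3 bars.py $f "((706,217),(755,33),(518,193))";done
```

```text
[596.17236268 203.82063777 346.9398036 ]
knob 2065 [704.  217.   17.4 704.  216.8 241.9]
brass 64 [517.6 193.8  23.  518.3 212.2  31.4]
col+arm 2265 [751.4  41.2 182.5]
black high 0
knob 245 [706.3 216.7  17.6 709.3 216.4 244.8]
brass 10 [504.2 182.3   5.7 501.8 183.5  34. ]
col+arm 394 [755.7  41.2 185.5]
black high 0
w6 lower 4580 dir 105.4 tip from A-line: [703.9 216.4] A on line [754.5  32.9] z 181.7
w6 upper 2493 dir -172.0 tip from A-line: [518.3 191.1] A on line [705.9 217.4] z 203.9
lens ring white 979 [519.5 181.  206. ] tilt normal [0.374 0.029 0.927]
s6 lower 798 dir 105.2 tip from A-line: [707.9 217.5] A on line [757.7  33.7] z 184.8
s6 upper 244 dir 178.4 tip from A-line: [518.3 205. ] A on line [705.5 199.7] z 207.1
lens ring white 1220 [515.  189.7 207.2] tilt normal [0.315 0.061 0.947]
```

View pics/w6.png

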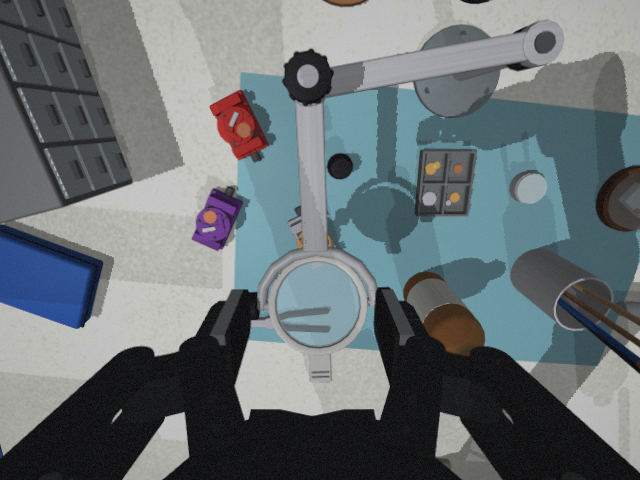

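The wrist view shows the lens at (320,303), over the holder, with the tab at (320,370) and still raised. Its centre is near (517,191) against the movement at (518,193), so it is about 2.5 mm off. Next I'll press the tab with closed fingertips.

Call:
arm_command:
  deltas:
    - {"dx": -0.04,"dy": -0.006,"dz": 0,"yaw": 2.7,"jaw": 0}
    - {"dx": -0.08,"dy": -0.012,"dz": 0,"yaw": 2.7,"jaw": 0}
    - {"dx": -0.12,"dy": -0.018,"dz": 0,"yaw": 2.7,"jaw": 0}
    - {"dx": -0.146,"dy": -0.0225,"dz": 0,"yaw": 2.7,"jaw": 0}
    - {"dx": -0.146,"dy": -0.0225,"dz": 0,"yaw": 2.7,"jaw": 0}
    - {"dx": -0.146,"dy": -0.0225,"dz": -0.04,"yaw": 2.7,"jaw": 0}
    - {"dx": -0.146,"dy": -0.0225,"dz": -0.08,"yaw": 2.7,"jaw": 0}
    - {"dx": -0.146,"dy": -0.0225,"dz": -0.098,"yaw": 2.7,"jaw": 0}
    - {"dx": -0.146,"dy": -0.0225,"dz": -0.098,"yaw": 2.7,"jaw": 0}
    - {"dx": -0.146,"dy": -0.0225,"dz": -0.098,"yaw": 2.7,"jaw": 0}

```text
clock: 13.8
eef_pos: [451.5, 181.3, 250.0]
tool_rot: [3.141, 0.001, 0.139]
force: [0.6, 0.1, 0.1]
width: -0.2
gripper_force: 0.0
```

```bash
python3 - <<'E'
from h import *
im,_=save('wrist','w7');save('scene','s7');s=read_state();print(s['eef_pos'],s['tool_rot'],s['force'],s['width'])
P=dict(np.load('pics/w7.npz'));T=dict(np.load('pics/s7.npz'))
a=cv2.resize(im,(400,300));uv=proj(T,[[480,185,210]])[0].astype(int);c=T['im'][uv[1]-75:uv[1]+75,uv[0]-100:uv[0]+100]
cv2.imwrite('pics/both7.png',np.hstack([a,cv2.resize(c,(400,300),interpolation=cv2.INTER_CUBIC)])[:,:,::-1])
E
```

```text
[452.11052398 181.62430209 251.17028415] [-3.14106850e+00 -2.05382123e-03  1.39271283e-01] [-0.24403873 -0.38568213 -0.15496215] 0.0034094041969382053
```

View pics/both7.png

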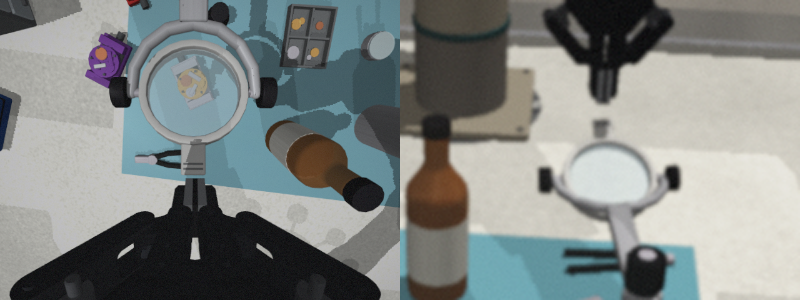

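Left half (wrist): closed fingertips at (195,190), just over the tab at (193,160), with the brass movement seen inside the glass at (190,85). Right half (scene): fingertips above the raised tab. I'll press down slowly.

Call:
arm_command:
  deltas:
    - {"dx": -0.001,"dy": 0,"dz": -0.007,"yaw": 0,"jaw": 0}
    - {"dx": -0.001,"dy": 0,"dz": -0.014,"yaw": 0,"jaw": 0}
    - {"dx": -0.001,"dy": 0,"dz": -0.02,"yaw": 0,"jaw": 0}
    - {"dx": -0.001,"dy": 0,"dz": -0.025,"yaw": 0,"jaw": 0}
    - {"dx": -0.001,"dy": 0,"dz": -0.03,"yaw": 0,"jaw": 0}
    - {"dx": -0.001,"dy": 0,"dz": -0.035,"yaw": 0,"jaw": 0}
    - {"dx": -0.001,"dy": 0,"dz": -0.039,"yaw": 0,"jaw": 0}
    - {"dx": -0.001,"dy": 0,"dz": -0.042,"yaw": 0,"jaw": 0}
    - {"dx": -0.001,"dy": 0,"dz": -0.042,"yaw": 0,"jaw": 0}

```text
clock: 14.8
eef_pos: [450.2, 181.2, 207.9]
tool_rot: [3.141, -0.0, 0.139]
force: [0.4, -0.1, 0.5]
width: -0.2
gripper_force: 0.0
```

```bash
cat > tilt.py <<'E'
from h import *
import sys
def tilt(f,L=(517,191),dir=188):
    P=dict(np.load(f'pics/{f}.npz'));X,c=cloud(P);L=np.array(L)
    e=np.array([np.cos(np.radians(dir)),np.sin(np.radians(dir))]);q=X[:,:2]-L;s=q@e;t=q@[-e[1],e[0]];r=np.hypot(s,t)
    k=(r>36)&(r<47)&(X[:,2]>190)&(X[:,2]<225)&(c.min(1)>120)
    A=np.c_[s[k],t[k],np.ones(k.sum())];co=np.linalg.lstsq(A,X[k,2],rcond=None)[0]
    m=abs(A@co-X[k,2])<3;co=np.linalg.lstsq(A[m],X[k,2][m],rcond=None)[0]
    print(f,'ring n',m.sum(),'slope radial,side',co[:2].round(3),'z',co[2].round(1))
    k=(s>50)&(s<68)&(abs(t)<9)&(X[:,2]>180)&(X[:,2]<235); 
    if k.sum()>5:
        p=np.polyfit(s[k],X[k,2],1);print('tab',k.sum(),'slope',p[0].round(3),'z@60',np.polyval(p,60).round(1))
    k=(s<-65)&(s>-100)&(abs(t)<9)&(X[:,2]>195)&(X[:,2]<215);print('bar z',np.median(X[k,2]).round(1) if k.any() else '')
    k=(r>36)&(r<60)&(X[:,2]>190)&(X[:,2]<225)
for f in sys.argv[1:]:tilt(f)
E
python3 - <<'E'
from h import *
save('wrist','w8');save('scene','s8');s=read_state();print(s['eef_pos'],s['force'])
E
python3 tilt.py w6 w7 w8 s7 s8
```

```text
[450.51266399 181.30596052 208.30064702] [ 0.16774778  0.40765517 -1.00443215]
w6 ring n 1640 slope radial,side [ 0.461 -0.004] z 205.2
tab 329 slope 0.442 z@60 229.8
bar z 204.1
w7 ring n 4510 slope radial,side [ 0.468 -0.003] z 208.2
tab 886 slope 0.416 z@60 232.3
bar z 206.5
w8 ring n 11196 slope radial,side [0.063 0.003] z 206.4
tab 1911 slope 1.35 z@60 223.4
bar z 
s7 ring n 205 slope radial,side [0.399 0.005] z 207.6
tab 44 slope 0.425 z@60 231.6
bar z 207.4
s8 ring n 371 slope radial,side [0.042 0.005] z 207.2
tab 108 slope -0.549 z@60 219.2
bar z 207.5
```

Call:
arm_command:
  deltas:
    - {"dx": 0,"dy": 0,"dz": -0.002,"yaw": 0,"jaw": 0}
    - {"dx": 0,"dy": 0,"dz": -0.004,"yaw": 0,"jaw": 0}
    - {"dx": 0,"dy": 0,"dz": -0.0045,"yaw": 0,"jaw": 0}
    - {"dx": 0,"dy": 0,"dz": -0.0045,"yaw": 0,"jaw": 0}
    - {"dx": 0,"dy": 0,"dz": -0.0045,"yaw": 0,"jaw": 0}

```text
clock: 15.4
eef_pos: [450.2, 181.3, 203.9]
tool_rot: [-3.142, -0.0, 0.139]
force: [1.0, 0.3, 0.3]
width: 0.3
gripper_force: 0.4
```

```bash
python3 - <<'E'
from h import *
save('wrist','w9');save('scene','s9');s=read_state();print(s['eef_pos'],s['force'])
E
python3 tilt.py w9 s9
```

```text
[450.07231378 181.26963342 203.83203703] [ 0.64389309 -0.10937482  1.3431492 ]
w9 ring n 12052 slope radial,side [0.006 0.004] z 206.0
tab 2182 slope 1.514 z@60 222.2
bar z 
s9 ring n 402 slope radial,side [0.   0.01] z 206.9
tab 119 slope -0.517 z@60 217.7
bar z 207.3
```

Call:
arm_command:
  deltas:
    - {"dx": 0,"dy": 0,"dz": 0.02,"yaw": 0,"jaw": 0}
    - {"dx": 0,"dy": 0,"dz": 0.06,"yaw": 0,"jaw": 0}
    - {"dx": 0,"dy": 0,"dz": 0.1,"yaw": 0,"jaw": 0}
    - {"dx": 0,"dy": 0,"dz": 0.15,"yaw": 0,"jaw": 0}
    - {"dx": 0,"dy": -0.05,"dz": 0.15,"yaw": 0,"jaw": 0}
    - {"dx": 0,"dy": -0.1,"dz": 0.15,"yaw": 0,"jaw": 0}
    - {"dx": 0,"dy": -0.15,"dz": 0.15,"yaw": 0,"jaw": 0}
    - {"dx": 0,"dy": -0.2,"dz": 0.15,"yaw": 0,"jaw": 0}
    - {"dx": 0,"dy": -0.25,"dz": 0.15,"yaw": 0,"jaw": 0}
    - {"dx": 0,"dy": -0.3,"dz": 0.15,"yaw": 0,"jaw": 0}
    - {"dx": 0,"dy": -0.35,"dz": 0.15,"yaw": 0,"jaw": 0}
    - {"dx": 0,"dy": -0.4,"dz": 0.15,"yaw": 0,"jaw": 0}
    - {"dx": 0,"dy": -0.4,"dz": 0.15,"yaw": 0,"jaw": 0}
    - {"dx": 0,"dy": -0.4,"dz": 0.15,"yaw": 0,"jaw": 0}

```text
clock: 16.9
eef_pos: [449.2, -219.6, 353.3]
tool_rot: [-3.141, 0.001, 0.136]
force: [-0.0, 0.4, -0.3]
width: 0.2
gripper_force: 0.0
```

```bash
python3 - <<'E'
from h import *
from scipy.optimize import least_squares
for n,f in(('top','t10'),('scene','s10')):
    save(n,f);P=dict(np.load(f'pics/{f}.npz'));X,c=cloud(P)
    k=(np.hypot(X[:,0]-517,X[:,1]-191)<75)&(X[:,2]>204.5)&(X[:,2]<211)&(c.min(1)>150);Y=X[k];r=np.hypot(Y[:,0]-517,Y[:,1]-191);Y=Y[(r>34)&(r<50)]
    s=least_squares(lambda p:np.hypot(Y[:,0]-p[0],Y[:,1]-p[1])-p[2],[517,191,43],loss='soft_l1');print(f,len(Y),s.x.round(1))
    if n=='top':
        a=P['im'][125:345,145:440];cv2.imwrite('pics/c10.png',cv2.resize(a,None,fx=2.6,fy=2.6)[:,:,::-1])
E
python3 tilt.py t10 s10; python3 m.py t10|tail -6
for f in t10 s10; do python3 bars.py $f "((706,217),(755,33),(518,193))";done
```

```text
t10 483 [516.3 191.   42.1]
s10 279 [516.4 191.8  42. ]
t10 ring n 559 slope radial,side [ 0.005 -0.003] z 205.8
tab 104 slope 0.023 z@60 203.4
bar z 205.8
s10 ring n 385 slope radial,side [0.002 0.017] z 207.3
tab 28 slope -0.046 z@60 205.7
bar z 207.4
black high 0
bottle 253 [444.5  15.   15.7 445.4  14.8 214.7] zmax 220.0
dome 56 [ 616.6 -253.2    7.6  616.8 -252.6  226.1] zmax 230.0
jar 11893 [ 487.5 -162.8   52.4  466.3 -184.8  710.3] zmax 763.0
pins 1426 [869.2 187.4  47.3 860.5 180.3  62.7] zmax 130.0
red 422 [659.3 299.1  31.6 661.  303.1  33.3] zmax 42.0
t10 lower 840 dir 105.6 tip from A-line: [702.7 216.1] A on line [753.8  32.7] z 183.8
t10 upper 555 dir -172.3 tip from A-line: [518.4 190. ] A on line [706.2 215.4] z 205.7
lens ring white 847 [517.6 188.9 205.1] tilt normal [ 0.006 -0.015  1.   ]
s10 lower 803 dir 104.8 tip from A-line: [708.5 217.7] A on line [757.   33.5] z 184.7
s10 upper 249 dir 178.5 tip from A-line: [518.3 204.7] A on line [705.6 199.9] z 207.1
lens ring white 734 [520.  193.7 205.6] tilt normal [-0.001 -0.001  1.   ]
  return _methods._mean(a, axis=axis, dtype=dtype,
  ret = um.true_divide(
```

View pics/c10.png

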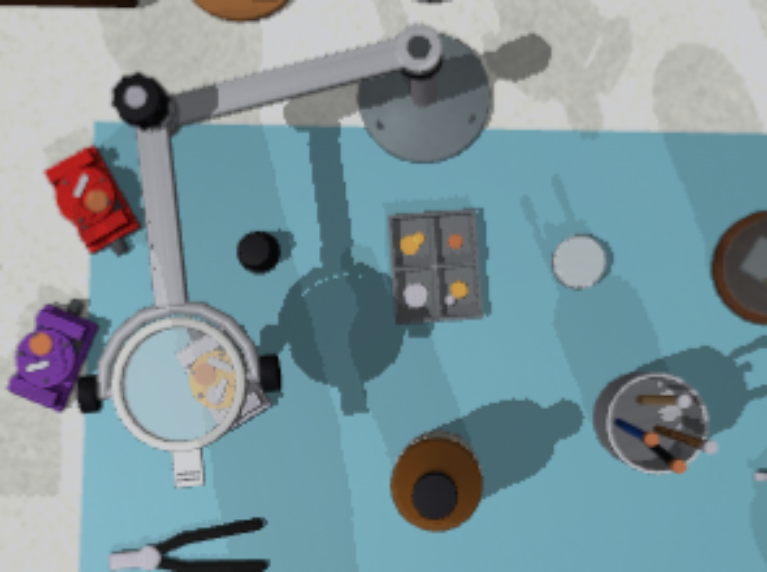

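The top view shows the lens at (180,382) with the movement apparently off to its right. That shift is parallax from the oblique view. Measured at their true heights, the lens is at (516.4, 191.4) and the movement at (518.3, 193), about 2.5 mm apart, with tilt under about 0.01 rad. The other things are where they were, so I'm handing in.

```bash
python3 -c "
from cell import *
print(finish_job())"
```

```text
the job is handed in; nothing more can be done
None
```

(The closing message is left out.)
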